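# Hang the bent rinse tube in its filling rack

## Task

The analyser's U-shaped steel rinse tube is to be filled with cleaner, for which it must hang with its bend down. Fold back the wire bail of the rack in the metal drip tray, then hang the tube in the rack so that both of its straight ends lie in the two notches and its bend hangs down between them, and fold the bail fully down again over the two ends so that the tube cannot come out when the tray is carried away. Do not disturb the bottles, the paper roll and the timer on the table.

Things in the scene. Friction and masses are not known exactly. Their poses are not given: they have to be found in the camera images.
- rinse_tube: bent bare-steel tube, 12 mm thick, 0.08 to 0.17 kg, symmetric, U-shaped with two outturned straight ends. Origin: midway between the ends, on their common line, the x axis: ends from |x| = 80 to 103 mm. Legs at x = -64 and 64 mm run to -y. z is normal to its plane. It starts flat on the table, turned any way, centreline 6 mm up, z up. Hung up, x lies along the tray's x (either way round), y points up.
- tube_bar (a point): middle of the tube's straight cross bar, on its centreline, at y = -68 mm in the tube's frame; the bar is straight from x = -48 to 48 mm (axes: the tube's); the bends to the legs have a 16 mm radius. The tube is 80 mm deep overall.
- drip_tray: fixed shallow metal tray, 232 mm along x, 160 mm along y, rim 21 mm high, floor 3 mm above the table, with a steel rack on it: one upright bracket at each end (x = -83.5 and 83.5 mm). Origin: centre of its underside; z up; -y is its open front towards the robot, +y the back with the bail's hinge. It stands left or right of the table's middle, the tube on the other side.
- cradle (a point): midway between the two notches, 98 mm above the table: the tube's origin lies here when both ends rest on the notch bottoms. Axes: the tray's. Notches: in the upright steel plates, 5 mm thick, 48 mm wide, at x = -83.5 and 83.5 mm, open at the top, 15 mm wide, bottom 6 mm below this point, sides up to 18 mm above it, widening to about 30 mm at the top.
- bail_hinge (a point): middle of the bail's hinge axis, which lies along the tray's x axis, 56 mm behind (+y) and 11 mm above cradle. Axes: the tray's. The steel ears that carry it reach 15 mm above it and stand at x = -83.5 and 83.5 mm only.
- bail_grip (a point): middle of the bail's cross bar, on its centreline, 88 mm from the hinge axis: a black rubber sleeve 11 mm thick and 70 mm long, along the tray's x axis. It moves with the bail: when folded down it is 32 mm in front (-y) of cradle and 11 mm above it.
- bail (a joint): angle in rad of the bail, a 6 mm wire frame: 0 = folded fully down, its side wires 2 mm above the two seated tube ends, just outside the notch plates; grows to 2.5 as it folds up and backwards. Starts at 0 to 0.8, barring the notches. Stays where it is left; about 1.5 N at the cross bar moves it. Back less than about 2.3, its bar may foul a wide gripper reaching into the rack.
- amber_bottle: bystander: brown reagent bottle with a red cap, 34 mm in diameter, 62 mm tall; stands in the crook beside one leg of the rinse tube. Origin: centre of its underside.
- amber_bottle_2: bystander: brown reagent bottle with a blue cap, 34 mm in diameter, 62 mm tall; stands close behind the drip tray, under the folded-back bail. Origin: centre of its underside.
- white_bottle: bystander: white reagent bottle with a green cap, 51 mm in diameter, 98 mm tall; stands between the tube's place and the tray, towards the back. Origin: centre of its underside.
- paper_roll: bystander: roll of white label paper standing on end, 60 mm in diameter, 52 mm tall; stands near the left edge of the table. Origin: centre of its underside.
- timer: bystander: white bench timer with two coloured keys, 70 x 62 mm, 19 mm tall; lies on the table in the open mouth of the U. Origin: centre of its underside.

How it is judged:
By the outcome, as a careful person would: the job done as asked, in the order asked, and still so for the second after the job is handed in, with the robot touching nothing.
It also fails if it takes over 72 s, if anything falls off the work surface, if the arm or the gripper's body presses on something with over 40 N, if the wrist force passes 120 N, or if a joint passes its speed limit or range.

## Robot

A 6-joint arm with a two-finger parallel gripper is mounted at the origin on a cart in front of the work surface, level with it; the furniture and walls round the work are solid. World frame = base frame: x ahead of the robot, y to its left, z up, the work surface at z = 0. Lengths are in m, angles in rad, forces in N, time in s.
With the tool pointing down it reaches from about 0.35 to 0.85 m from the base axis. Payload 8.1 kg.
Tool frame: the origin (TCP) lies at the very end of the fingers, on their centre line; the grasp point (between the pads) lies 19 mm behind it; z points along the fingers, y is the direction in which the jaws open and shut (so a half turn about z gives the same grasp; the last joint's range is limited). The gripper opens to 93 mm and grips with 3 to 60 N. Pads are 15 mm wide; open, the fingers measure 128 mm over their backs; the gripper's body (75 mm by 188 mm) begins 65 mm behind the grasp point.
Start: joints at [-1.414, 0.13, 1.488, -0, 1.523, -0.085], TCP at [0.144, -0.583, 0.219] pointing down, gripper open.
Joint ranges: [-2.96, 2.96], [-0.89, 2.26], [0.02, 2.5], [-1.34, 4.48], [0, 2.73], [-2.66, 2.66]. Speed limits (rad/s): [2.39, 2.39, 2.79, 3.14, 3.14, 3.14].

## Interface

Orientations are given as a rotation vector (axis times angle).
In Python, from plant import robot gives the robot as it stands.
- The arm moves only by the shell command python3 -m pendant 'ROWS' [OPENING] [FORCE]. ROWS is JSON, a list of rows, each an object with "delta_pos": the shift along the tool's x, y, z in m, a list of three; "spin": the turn about the tool's z in rad. In form: [{"delta_pos": [dx, dy, dz], "spin": spin}, ...]. A call has 1 to 10 rows; each row is the pose to reach, as a shift and turn from the pose measured when the call began, along the tool's axes at that moment; what a row does not reach only later rows make up. A row lasts 1/10 s, in which the tool goes at most 50 mm and 8.59 degrees, less where a joint would pass 70% of its speed; a pose out of reach is approached as far as the arm can. A call with a gripper value outside its range is refused whole. OPENING is the closure, from -1 (fully open) to 1 (shut), set as the call begins (- or left out, the last holds). The fingers move at their own pace and stop on an object; FORCE is the grip in N (left out, the last holds). Time passes only in rows, so rows that repeat a pose let the fingers close. It gives the time, the measured TCP pose, the force and the opening at its end, in the units of the state.
- robot.read_state(): the state, without advancing time (a new reading comes with each control period).
- robot.read_camera(name): name is "side" or "top"; returns a dict with "color" (420x560x3 uint8, blue, green, red), "camera_matrix" (3x3 intrinsics, pixels), "D" ([k1, k2, p1, p2, k3] as OpenCV has them; the pictures are not rectified), "R" (3x3) and "t" (3): a world point X has camera coordinates R X + t. Camera axes: x right, y down, z forward; pixel columns grow to the right and rows downward; lengths in m; the calibration is good to about 2 mm. A picture is of the moment at which its call begins. There is no depth.
- robot.close_job(): hands the job in, once; it reports no verdict.
Trained networks look in the newest picture that a camera, given by its name, has taken for a name from the list of things; names that differ only in an ending like _2 or _b are one class to them, and where a whole thing is asked for, a point or a joint stands for the part that bears it (a point fixed in the world has none). Each returns a list of dicts, best first, with "score" (0 to 1); they miss things now and then, are a little off and sometimes report something else, mostly with a low value. They report only what shows in the picture. A call takes as long as a camera call.
- robot.outline_of(camera, label): "mask" (420x560 bool, what is visible of it).
- robot.mark_of(camera, label): "location" ([x, y, z] in m, in the coordinates of the camera as it stood for that picture, good to about 4 mm: a listed point, or the origin of a listed thing).
The state is a dict: "t": time; "q": joint angles; "dq": joint speeds; "joint_torque": joint torques, N m; "tool_pos": TCP position; "orientation": TCP orientation; "force": force on the tool from outside, world axes, zero at the start; "wrist_torque": the same for the moment, N m; "opening": finger opening in m.
Only numpy, scipy, OpenCV 4.12 (cv2) and the standard library are available. Lean on these libraries where they do the work, as an engineer would, in place of code of your own. Each camera call takes 0.05 s, during which the arm holds its last target.

## Working session

There is one attempt and no reset: what is moved stays moved. The work goes in short steps, Python scripts to look and compute and a shell command to move; the robot and the scene stay as the last step left them, time stands still between calls to the robot, and variables do not carry over. Pictures are saved under pics/ and viewed, and the job is handed in when it is done.

I'll start by looking at the scene from both cameras.

```bash
ls; mkdir -p pics; cat > h.py <<'E'
import numpy as np, cv2
from plant import robot
from scipy.spatial.transform import Rotation as Rn
def cam(name,save=None):
    c=robot.read_camera(name)
    if save: cv2.imwrite('pics/'+save+'.png',c['color'])
    return c
def w(c,p): return np.array(c['R']).T@(np.array(p)-np.array(c['t']))
def proj(c,X):
    rv,_=cv2.Rodrigues(np.array(c['R'])); return cv2.projectPoints(np.array(X,float).reshape(-1,1,3),rv,np.array(c['t']),np.array(c['camera_matrix']),np.array(c['D']))[0].reshape(-1,2)
def ray(c,px,z):
    u=cv2.undistortPoints(np.array(px,float).reshape(-1,1,2),np.array(c['camera_matrix']),np.array(c['D'])).reshape(-1,2)
    d=np.c_[u,np.ones(len(u))]@np.array(c['R']); o=-np.array(c['R']).T@np.array(c['t'])
    return o+d*((z-o[2])/d[:,2])[:,None]
E
python3 - <<'E'
from h import *
np.set_printoptions(precision=4,suppress=True)
s=robot.read_state(); print(s)
for n in('top','side'):
    c=cam(n,n+'0'); print(n,'campos',w(c,[0,0,0]))
    for l in ['rinse_tube','tube_bar','drip_tray','cradle','bail_hinge','bail_grip','amber_bottle','white_bottle','paper_roll','timer']:
        for m in robot.mark_of(n,l)[:3]: print(l,round(m['score'],2),w(c,m['location']))
E
```

```text
pics
{'t': 0.0, 'q': array([-1.4144,  0.1312,  1.4893,  0.    ,  1.523 , -0.0854]), 'dq': array([ 0.0011,  0.0008, -0.0017,  0.0008,  0.    , -0.0011]), 'joint_torque': array([  0.0014, -55.9827, -49.1765,   0.0768,   0.0356,  -0.0002]), 'tool_pos': array([ 0.1436, -0.582 ,  0.2176]), 'orientation': array([-3.1168, -0.3786,  0.0001]), 'force': array([-0.5282, -0.0951,  1.1088]), 'wrist_torque': array([ 0.0194, -0.0294, -0.0212]), 'opening': 0.09324073172051607}
top campos [0.2945 0.0949 1.4465]
tube_bar 0.58 [ 0.4216 -0.2634  0.0039]
drip_tray 0.57 [ 0.4639  0.1772 -0.0018]
drip_tray 0.29 [0.4671 0.178  0.0945]
cradle 0.77 [0.4634 0.1787 0.0968]
bail_hinge 0.97 [0.5154 0.1764 0.1096]
bail_hinge 0.49 [0.4653 0.1788 0.0948]
bail_grip 0.71 [0.4528 0.1763 0.1657]
amber_bottle 0.57 [ 0.5702  0.1544 -0.0005]
amber_bottle 0.51 [ 0.501  -0.3286  0.0002]
white_bottle 0.54 [ 0.6277  0.003  -0.005 ]
paper_roll 0.66 [ 0.4086  0.4294 -0.0022]
timer 0.6 [ 0.4959 -0.2153 -0.0047]
side campos [ 1.6172 -0.3332  0.597 ]
rinse_tube 0.77 [ 0.4856 -0.2227  0.0043]
tube_bar 0.5 [ 0.4251 -0.261   0.0057]
drip_tray 0.65 [0.4639 0.1726 0.0012]
cradle 0.81 [0.4637 0.1751 0.0984]
cradle 0.35 [0.5207 0.1819 0.1076]
bail_hinge 0.77 [0.5208 0.1819 0.1086]
bail_grip 0.5 [0.4528 0.1727 0.1675]
amber_bottle 0.65 [0.4621 0.172  0.099 ]
amber_bottle 0.56 [0.5688 0.1581 0.0007]
white_bottle 0.67 [0.6319 0.0072 0.0004]
white_bottle 0.32 [0.46   0.1744 0.0994]
timer 0.84 [ 0.5022 -0.2151 -0.0025]
```

View pics/top0.png

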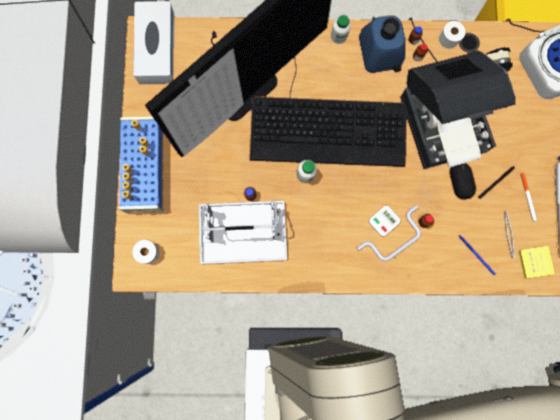

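View pics/side0.png

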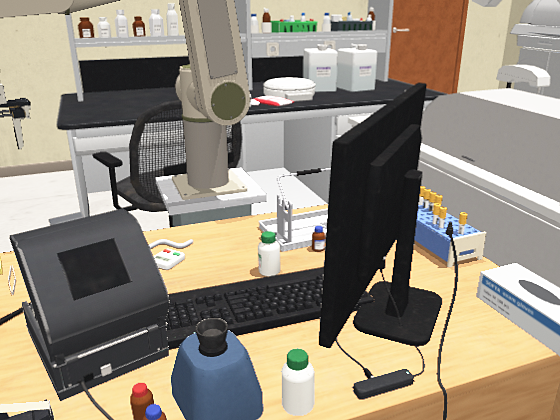

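Top view: the tray is at about (243,232), with its back up-image and the bail part-raised. The tube is at (390,240), with the timer (385,221) in its mouth and the red-capped bottle at (428,220). Next I'll refine the tube and tray poses from the outlines and check where the monitor is.

```bash
cat > fit.py <<'E'
from h import *
from scipy.optimize import minimize
def tubeline():
    P=[]
    for x in np.linspace(103,80,8):P.append((x,0))
    for a in np.linspace(0,np.pi/2,6)[1:]:P.append((80-16*np.sin(a),-16+16*np.cos(a)))
    for y in np.linspace(-16,-52,8)[1:]:P.append((64,y))
    for a in np.linspace(0,np.pi/2,6)[1:]:P.append((48+16*np.cos(a),-52-16*np.sin(a)))
    P+= [(x,-68) for x in np.linspace(48,0,10)[1:]]
    P=np.array(P); P=np.r_[P,(P*[-1,1])[::-1]]
    return P/1000
def render(c,X,thick,S=4):
    p=proj(c,X)*S; m=np.zeros((420*S,560*S),np.uint8)
    d=np.median(((np.array(c['R'])@X.T).T+c['t'])[:,2]); f=c['camera_matrix'][0][0]
    cv2.polylines(m,[np.round(p).astype(np.int32)],False,255,max(1,int(round(thick*f/d*S))))
    return cv2.resize(m,(560,420),interpolation=cv2.INTER_AREA)/255.
def pose(p):
    L=tubeline(); cs,sn=np.cos(p[2]),np.sin(p[2])
    return np.c_[p[0]+cs*L[:,0]-sn*L[:,1],p[1]+sn*L[:,0]+cs*L[:,1],np.full(len(L),.006)]
E
python3 - <<'E'
from fit import *
np.set_printoptions(precision=4,suppress=True)
C={};M={}
for n in('top','side'):
    C[n]=cam(n)
    for l in('rinse_tube','drip_tray','timer','amber_bottle','bail_grip'):
        o=robot.outline_of(n,l); print(n,l,[(round(a['score'],2),int(a['mask'].sum())) for a in o[:3]])
        if o: M[n,l]=o[0]['mask']
np.save('m.npy',dict(C=C,M=M),allow_pickle=True)
def cost(p,cams):
    s=0
    for n in cams:
        if (n,'rinse_tube') not in M: continue
        r=render(C[n],pose(p),.012); m=cv2.GaussianBlur(M[n,'rinse_tube'].astype(float),(0,0),1); r=cv2.GaussianBlur(r,(0,0),1)
        s+=((r-m)**2).sum()/ (m**2).sum()
    return s
for cams in(['top'],['side'],['top','side']):
    r=min((minimize(cost,[.4856,-.2227,-1.01+d],args=(cams,),method='Nelder-Mead',options=dict(initial_simplex=np.array([.4856,-.2227,-1.01+d])+np.array([[0,0,0],[.006,0,0],[0,.006,0],[0,0,.1]]),xatol=1e-5,fatol=1e-5)) for d in(-.08,.08)),key=lambda r:r.fun)
    print(cams,r.x,r.fun)
p=r.x
c=C['top']; im=cv2.resize(c['color'][180:280,170:450],None,fx=2.8,fy=2.8,interpolation=cv2.INTER_CUBIC)
q=(proj(c,pose(p))-[170,180]+.5)*2.8-.5
cv2.polylines(im,[q.astype(int)],False,(0,255,0),1)
for k,col in(('timer',(255,0,0)),('drip_tray',(0,0,255)),('bail_grip',(0,255,255))):
    if('top',k) in M:
        m=cv2.resize(M['top',k][180:280,170:450].astype(np.uint8),None,fx=2.8,fy=2.8,interpolation=0)
        cv2.drawContours(im,cv2.findContours(m,0,2)[0],-1,col,1)
cv2.imwrite('pics/topz.png',im)
# monitor
print('mon low', [ray(c,[(185,155)],z)[0] for z in(.1,.2,.3,.4,.5)]); print('mon hi',[ray(c,[(150,105)],z)[0] for z in(.2,.3,.4,.5)])
c=C['side']; print('side top right',[ray(c,[(425,88)],z)[0] for z in(.2,.3,.4,.5)]); print([ray(c,[(415,255)],z)[0] for z in(.05,.1,.2,.3)])
im=cv2.resize(c['color'][150:300,120:440],None,fx=2.5,fy=2.5,interpolation=cv2.INTER_CUBIC)
q=(proj(c,pose(p))-[120,150]+.5)*2.5-.5
cv2.polylines(im,[q.astype(int)],False,(0,255,0),1); cv2.imwrite('pics/sidez.png',im)
if('top','timer') in M:
    rr=cv2.minAreaRect(np.argwhere(M['top','timer'])[:,::-1].astype(np.float32)); print('timer',ray(C['top'],cv2.boxPoints(rr),.015))
E
```

```text
top rinse_tube [(0.81, 557), (0.42, 318)]
top drip_tray [(0.98, 5117), (0.31, 587)]
top timer [(0.8, 572)]
top amber_bottle [(0.69, 178), (0.53, 137)]
top bail_grip []
side rinse_tube [(0.76, 190)]
side drip_tray [(0.77, 1991), (0.6, 164)]
side timer [(0.85, 417), (0.4, 201)]
side amber_bottle [(0.55, 325)]
side bail_grip [(0.54, 279)]
['top'] [ 0.4795 -0.2252 -0.9462] 0.061013553624078
['side'] [ 0.4823 -0.2188 -0.9048] 1.7763206849382007
['top', 'side'] [ 0.4798 -0.2243 -0.9695] 1.888600420623304
mon low [array([0.6525, 0.3236, 0.1   ]), array([0.6259, 0.3066, 0.2   ]), array([0.5993, 0.2896, 0.3   ]), array([0.5727, 0.2726, 0.4   ]), array([0.5461, 0.2556, 0.5   ])]
mon hi [array([0.7514, 0.3972, 0.2   ]), array([0.7148, 0.3729, 0.3   ]), array([0.6781, 0.3487, 0.4   ]), array([0.6415, 0.3244, 0.5   ])]
side top right [array([-0.3864,  1.1285,  0.2   ]), array([0.1184, 0.7603, 0.3   ]), array([0.6231, 0.3921, 0.4   ]), array([1.1278, 0.0239, 0.5   ])]
[array([0.7638, 0.3101, 0.05  ]), array([0.8418, 0.2513, 0.1   ]), array([0.9978, 0.1337, 0.2   ]), array([1.1539, 0.0161, 0.3   ])]
timer [[ 0.4978 -0.1675  0.015 ]
 [ 0.5451 -0.2213  0.015 ]
 [ 0.4975 -0.2617  0.015 ]
 [ 0.4506 -0.208   0.015 ]]
```

View pics/topz.png

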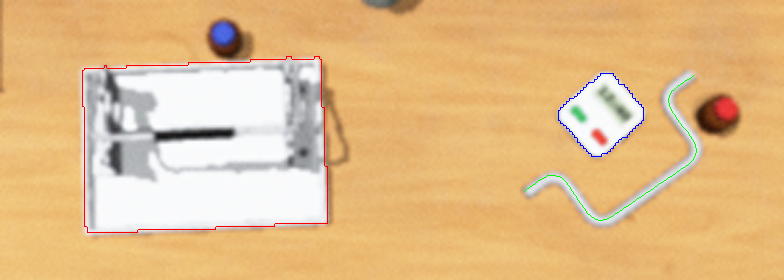

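View pics/sidez.png

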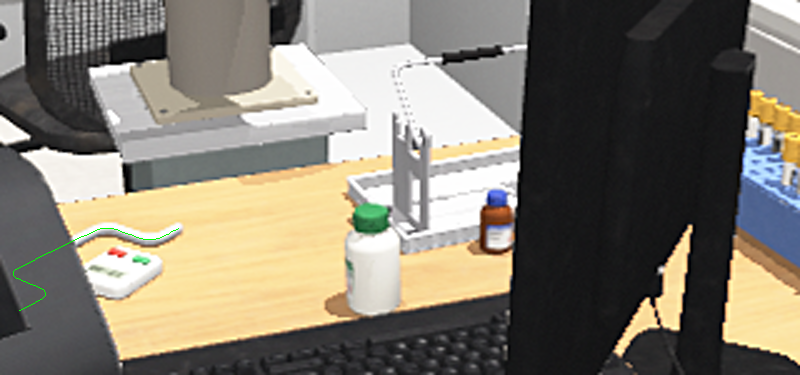

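```bash
cat > go.py <<'E'
from h import *
np.set_printoptions(precision=4,suppress=True)
def togo(P,jawdir=None,s=None):
    s=s or robot.read_state(); R=Rn.from_rotvec(s['orientation']).as_matrix()
    d=R.T@(np.array(P)-s['tool_pos']); out='pos %s opening %.4f F %s t %.2f\n delta %s'%(s['tool_pos'],s['opening'],s['force'],s['t'],d)
    if jawdir is not None:
        v=R.T@np.array([jawdir[0],jawdir[1],0]); a=np.arctan2(-v[0],v[1]); a=(a+np.pi/2)%np.pi-np.pi/2
        out+=' spin %.4f (q6 %.3f)'%(a,s['q'][5])
    print(out)
E
python3 - <<'E'
from go import *
d=np.load('m.npy',allow_pickle=True).item(); C=d['C']['top']; m=d['M']['top','drip_tray']
px=np.array([(88,232),(328,223),(321,58),(83,68)])/2.8+[170,180]
c=ray(C,px,.021); print(c); print('front yaw',c[1]-c[0], np.arctan2(*(c[1]-c[0])[[1,0]]),'back',np.arctan2(*(c[2]-c[3])[[1,0]]),'centre',c.mean(0),np.linalg.norm(c[1]-c[0]),np.linalg.norm(c[3]-c[0]))
# black sleeve in top picture
im=C['color'].astype(int); r=(im.max(2)<60); r[:215]=0;r[240:]=0;r[:,:220]=0;r[:,262:]=0
pts=np.argwhere(r)[:,::-1]; print(len(pts),pts.min(0),pts.max(0)); e=ray(C,pts.astype(np.float32),.167); print(e.mean(0)); v=np.linalg.svd((e-e.mean(0))[:,:2])[2][0]; print('sleeve dir',np.arctan2(v[1],v[0]), np.ptp((e-e.mean(0))[:,:2]@v))
print(d['C']['top']['color'].shape)
E
```

```text
[[0.3757 0.282  0.021 ]
 [0.3867 0.0517 0.021 ]
 [0.5479 0.0596 0.021 ]
 [0.5353 0.292  0.021 ]]
front yaw [ 0.011  -0.2303  0.    ] -1.5231422866870432 back -1.5167237424701188 centre [0.4614 0.1713 0.021 ] 0.23060661848211064 0.15987146201039298
48 [226 227] [252 229]
[0.4538 0.173  0.167 ]
sleeve dir -1.5169918452310902 0.06347578942489365
(420, 560, 3)
```

```bash
python3 - <<'E'
from go import *
togo([.42,-.25,.26],[.9987,.051]); togo([.453,.175,.25],[.9987,.051])
E
```

```text
pos [ 0.1437 -0.5826  0.2187] opening 0.0928 F [-0.8997  0.6008  0.3396] t 1.70
 delta [ 0.3479 -0.2567 -0.0414] spin -1.3801 (q6 -0.085)
pos [ 0.1437 -0.5826  0.2187] opening 0.0928 F [-0.8997  0.6008  0.3396] t 1.70
 delta [ 0.4817 -0.6615 -0.0314] spin -1.3801 (q6 -0.085)
```

```bash
python3 -m pendant '[{"delta_pos":[0.04,-0.03,-0.02],"spin":-0.14},{"delta_pos":[0.08,-0.06,-0.04],"spin":-0.28},{"delta_pos":[0.12,-0.09,-0.04],"spin":-0.42},{"delta_pos":[0.16,-0.12,-0.04],"spin":-0.56},{"delta_pos":[0.20,-0.15,-0.04],"spin":-0.7},{"delta_pos":[0.24,-0.18,-0.04],"spin":-0.84},{"delta_pos":[0.28,-0.21,-0.04],"spin":-0.98},{"delta_pos":[0.32,-0.24,-0.04],"spin":-1.1},{"delta_pos":[0.35,-0.27,-0.04],"spin":-1.24},{"delta_pos":[0.36,-0.30,-0.04],"spin":-1.38}]' -1
python3 - <<'E'
from go import *
togo([.453,.175,.25],[.9987,.051])
E
```

```text
t: 2.7
tool_pos: [0.4232, -0.2024, 0.2587]
orientation: [2.155, 2.286, 0.002]
force: [0.7, -0.1, 0.3]
opening: 0.093
pos [ 0.4232 -0.2024  0.2587] opening 0.0930 F [ 0.6935 -0.0524  0.3455] t 2.70
 delta [0.375  0.052  0.0089] spin 0.0080 (q6 -0.615)
```

```bash
python3 -m pendant '[{"delta_pos":[0.045,0.01,0],"spin":0.01},{"delta_pos":[0.09,0.02,0],"spin":0.01},{"delta_pos":[0.135,0.03,0],"spin":0.01},{"delta_pos":[0.18,0.04,0],"spin":0.01},{"delta_pos":[0.225,0.05,0],"spin":0.01},{"delta_pos":[0.27,0.052,0.005],"spin":0.01},{"delta_pos":[0.315,0.052,0.009],"spin":0.01},{"delta_pos":[0.35,0.052,0.009],"spin":0.01},{"delta_pos":[0.375,0.052,0.009],"spin":0.01},{"delta_pos":[0.375,0.052,0.009],"spin":0.01}]' 0 10
python3 - <<'E'
from go import *
togo([.453,.175,.150],[.9987,.051])
for n in('top','side'):
    c=cam(n,n+'1')
    for l in('bail_grip','cradle','bail_hinge'):
        for m in robot.mark_of(n,l)[:1]: print(n,l,round(m['score'],2),w(c,m['location']))
E
```

```text
t: 3.7
tool_pos: [0.4525, 0.1778, 0.2499]
orientation: [-2.162, -2.279, -0.002]
force: [0.6, -0.0, 0.3]
opening: 0.0464
pos [0.4525 0.1778 0.2499] opening 0.0464 F [ 0.5877 -0.0038  0.3302] t 3.70
 delta [-0.003   0.0003  0.0999] spin 0.0017 (q6 0.215)
top cradle 0.95 [0.4624 0.1771 0.0977]
top bail_hinge 0.93 [0.5168 0.1776 0.1088]
side bail_grip 0.51 [0.4507 0.1744 0.1689]
side cradle 0.71 [0.4606 0.1728 0.0967]
side bail_hinge 0.87 [0.5211 0.1802 0.1099]
```

View pics/side1.png

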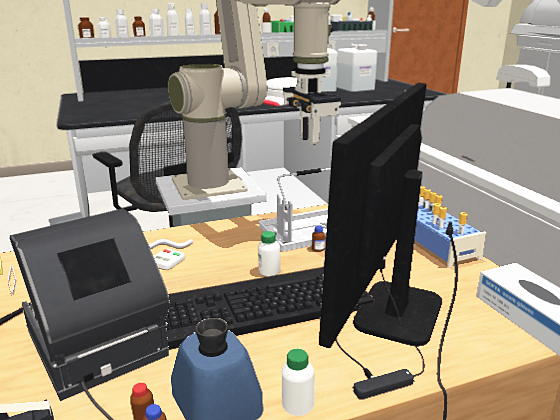

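The side view shows the gripper at (310,125), above the bail's bar at (300,175). I'll descend and take hold of the sleeve.

```bash
python3 -m pendant '[{"delta_pos":[-0.003,0,0.04],"spin":0},{"delta_pos":[-0.003,0,0.08],"spin":0},{"delta_pos":[-0.003,0,0.1],"spin":0},{"delta_pos":[-0.003,0,0.1],"spin":0}]' 0 10
python3 -m pendant '[{"delta_pos":[0,0,0],"spin":0},{"delta_pos":[0,0,0],"spin":0},{"delta_pos":[0,0,0],"spin":0},{"delta_pos":[0,0,0],"spin":0},{"delta_pos":[0,0,0],"spin":0}]' 1 10
python3 - <<'E'
from go import *
togo([.453,.175,.150],[.9987,.051])
E
```

```text
t: 4.5
tool_pos: [0.4511, 0.17, 0.1463]
orientation: [-2.167, -2.27, 0.007]
force: [-0.9, -0.0, 0.1]
opening: 0.0465
t: 5.0
tool_pos: [0.4518, 0.1701, 0.1471]
orientation: [-2.168, -2.271, 0.005]
force: [1.7, 1.2, -1.4]
opening: 0.0117
pos [0.4518 0.1701 0.1471] opening 0.0117 F [ 1.7075  1.2399 -1.372 ] t 5.00
 delta [ 0.0048  0.0015 -0.0029] spin -0.0047 (q6 0.207)
```

```bash
python3 -m pendant '[{"delta_pos":[0,0.0124,-0.012],"spin":0},{"delta_pos":[0,0.0272,-0.0215],"spin":0},{"delta_pos":[0,0.0436,-0.0279],"spin":0},{"delta_pos":[0,0.0609,-0.0309],"spin":0},{"delta_pos":[0,0.0785,-0.0304],"spin":0},{"delta_pos":[0,0.0956,-0.0264],"spin":0},{"delta_pos":[0,0.1116,-0.0191],"spin":0},{"delta_pos":[0,0.1258,-0.0087],"spin":0},{"delta_pos":[0,0.1349,0.0008],"spin":0},{"delta_pos":[0,0.1349,0.0008],"spin":0}]'
python3 - <<'E'
from go import *
togo([.453,.175,.150],[.9987,.051])
for n in('top','side'):
    c=cam(n,n+'2')
    for l in('bail_grip',):
        for m in robot.mark_of(n,l)[:1]: print(n,l,round(m['score'],2),w(c,m['location']))
E
```

```text
t: 6.0
tool_pos: [0.588, 0.1766, 0.1453]
orientation: [-2.169, -2.271, 0.002]
force: [2.6, 0.7, -0.2]
opening: 0.0108
pos [0.588  0.1766 0.1453] opening 0.0108 F [ 2.6121  0.7117 -0.1956] t 6.00
 delta [ 0.0047 -0.135  -0.0044] spin -0.0048 (q6 0.162)
top bail_grip 0.32 [0.5161 0.1819 0.11  ]
side bail_grip 0.42 [0.5863 0.1795 0.1647]
```

View pics/side2.png

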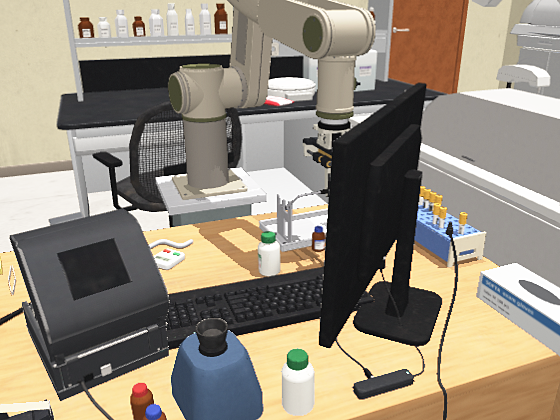

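The side view shows the bail's bar behind the hinge at about (315,195), still held. I'll release it, rise, and go over to the tube.

```bash
python3 -m pendant '[{"delta_pos":[0,0,0],"spin":0},{"delta_pos":[0,0,0],"spin":0},{"delta_pos":[0,0,-0.03],"spin":0},{"delta_pos":[0,0,-0.07],"spin":0},{"delta_pos":[0,-0.03,-0.1],"spin":0},{"delta_pos":[0,-0.07,-0.1],"spin":0}]' 0 10
python3 - <<'E'
from go import *
y=np.array([.811,.585]); togo([.4243,-.264,.10],y)
for n in('top','side'):
    c=cam(n,n+'3')
    for l in('bail_grip','cradle','tube_bar'):
        for m in robot.mark_of(n,l)[:1]: print(n,l,round(m['score'],2),w(c,m['location']))
E
```

```text
t: 6.8
tool_pos: [0.5193, 0.1736, 0.252]
orientation: [2.168, 2.27, 0.007]
force: [-0.0, 0.6, 1.0]
opening: 0.0461
pos [0.5193 0.1736 0.252 ] opening 0.0461 F [-0.0482  0.5629  1.0131] t 6.80
 delta [-0.4329 -0.1158  0.151 ] spin -0.5790 (q6 0.183)
top cradle 0.56 [0.4633 0.1787 0.098 ]
top tube_bar 0.87 [ 0.4198 -0.2632  0.0049]
side bail_grip 0.5 [0.587  0.1815 0.1644]
side cradle 0.61 [0.4591 0.1762 0.0981]
side tube_bar 0.71 [ 0.4215 -0.263   0.0062]
```

View pics/side3.png

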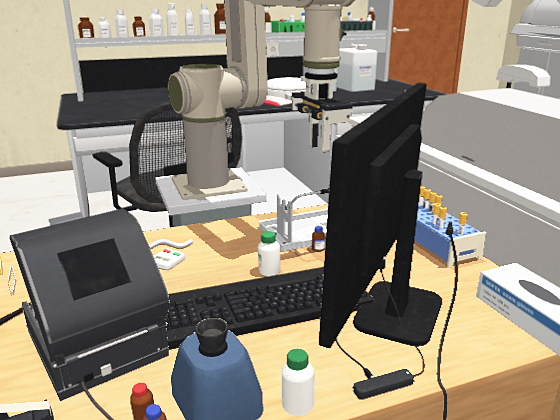

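```bash
python3 -m pendant '[{"delta_pos":[-0.04,-0.03,0],"spin":-0.06},{"delta_pos":[-0.085,-0.05,0],"spin":-0.12},{"delta_pos":[-0.13,-0.07,0],"spin":-0.18},{"delta_pos":[-0.175,-0.09,0],"spin":-0.25},{"delta_pos":[-0.22,-0.1,0.0],"spin":-0.32},{"delta_pos":[-0.265,-0.11,0.02],"spin":-0.4},{"delta_pos":[-0.31,-0.116,0.045],"spin":-0.47},{"delta_pos":[-0.355,-0.116,0.07],"spin":-0.54},{"delta_pos":[-0.4,-0.116,0.1],"spin":-0.58},{"delta_pos":[-0.433,-0.116,0.13],"spin":-0.58}]' 0 10
python3 - <<'E'
from go import *
y=np.array([.811,.585]); togo([.423,-.2645,.002],y)
E
```

```text
t: 8.2
tool_pos: [0.4223, -0.2662, 0.1181]
orientation: [1.428, 2.798, -0.003]
force: [0.3, 0.9, 0.3]
opening: 0.0465
pos [ 0.4223 -0.2662  0.1181] opening 0.0465 F [0.2948 0.9129 0.3218] t 8.20
 delta [0.0012 0.0018 0.1161] spin 0.0017 (q6 -1.290)
```

```bash
python3 -m pendant '[{"delta_pos":[0,0.001,0.04],"spin":0},{"delta_pos":[0,0.001,0.08],"spin":0},{"delta_pos":[0,0.001,0.1],"spin":0},{"delta_pos":[0,0.001,0.111],"spin":0},{"delta_pos":[0,0.001,0.111],"spin":0}]' 0 10
python3 - <<'E'
from go import *
y=np.array([.811,.585]); togo([.423,-.2645,.003],y)
c=cam('top','top4'); cv2.imwrite('pics/top4z.png',cv2.resize(c['color'][180:290,320:460],None,fx=5,fy=5,interpolation=cv2.INTER_CUBIC))
E
```

```text
t: 8.7
tool_pos: [0.4223, -0.2654, 0.0054]
orientation: [-1.428, -2.795, 0.002]
force: [-0.4, -0.6, 1.0]
opening: 0.0466
pos [ 0.4223 -0.2654  0.0054] opening 0.0466 F [-0.4247 -0.5565  1.0468] t 8.70
 delta [0.0003 0.0011 0.0024] spin 0.0015 (q6 -1.288)
```

View pics/top4z.png

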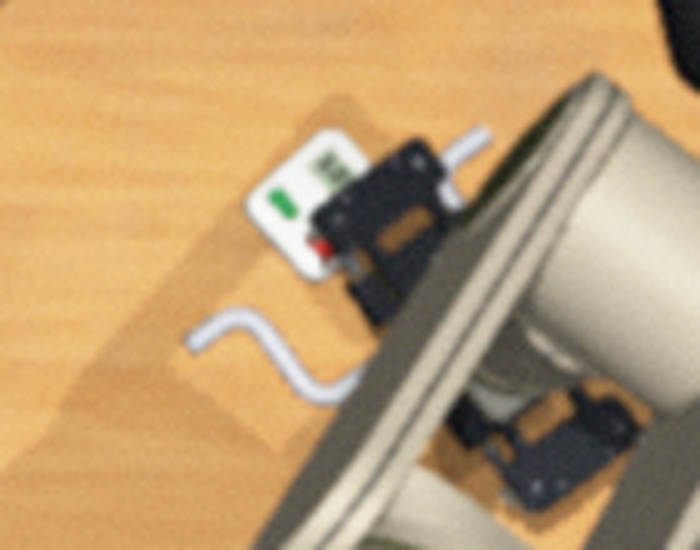

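The top view shows the jaws in line with the bar and the gripper astride it, with the timer clear. I'll go down another 3 mm and grip.

```bash
python3 -m pendant '[{"delta_pos":[0,0.001,0.003],"spin":0},{"delta_pos":[0,0.001,0.003],"spin":0}]' 0 10
python3 -m pendant '[{"delta_pos":[0,0,0],"spin":0},{"delta_pos":[0,0,0],"spin":0},{"delta_pos":[0,0,0],"spin":0},{"delta_pos":[0,0,0],"spin":0},{"delta_pos":[0,0,0],"spin":0}]' 1 55
python3 -m pendant '[{"delta_pos":[0,0,-0.02],"spin":0},{"delta_pos":[0,0,-0.06],"spin":0},{"delta_pos":[0,0,-0.1],"spin":0},{"delta_pos":[0,0,-0.14],"spin":0},{"delta_pos":[0,0,-0.18],"spin":0},{"delta_pos":[0,0,-0.18],"spin":0}]'
python3 - <<'E'
from go import *
togo([.395,.175,.2],[.9987,.051])
for n in('top','side'):
    c=cam(n,n+'5')
    for l in('rinse_tube','tube_bar'):
        for m in robot.mark_of(n,l)[:1]: print(n,l,round(m['score'],2),w(c,m['location']))
cv2.imwrite('pics/top5z.png',cv2.resize(c['color'][100:300,100:300],None,fx=3,fy=3,interpolation=cv2.INTER_CUBIC))
E
```

```text
t: 8.95
tool_pos: [0.4252, -0.2661, 0.0053]
orientation: [1.428, 2.796, -0.004]
force: [-0.7, 0.5, -0.6]
opening: 0.0463
t: 9.45
tool_pos: [0.4253, -0.2661, 0.0054]
orientation: [1.427, 2.796, -0.004]
force: [0.7, 0.2, 1.5]
opening: 0.0115
t: 10.05
tool_pos: [0.428, -0.2677, 0.1922]
orientation: [1.423, 2.787, -0.007]
force: [0.5, -0.5, -0.7]
opening: 0.0099
pos [ 0.428  -0.2677  0.1922] opening 0.0099 F [ 0.5014 -0.4745 -0.6917] t 10.05
 delta [ 0.3778  0.233  -0.0123] spin 0.5758 (q6 -1.286)
side rinse_tube 0.91 [ 0.4809 -0.221   0.1815]
side tube_bar 0.56 [ 0.4205 -0.265   0.1846]
```

View pics/top5z.png

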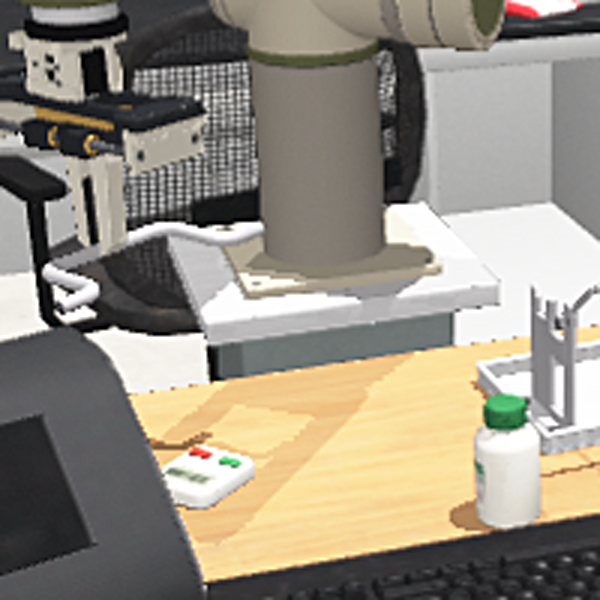

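View pics/top5.png

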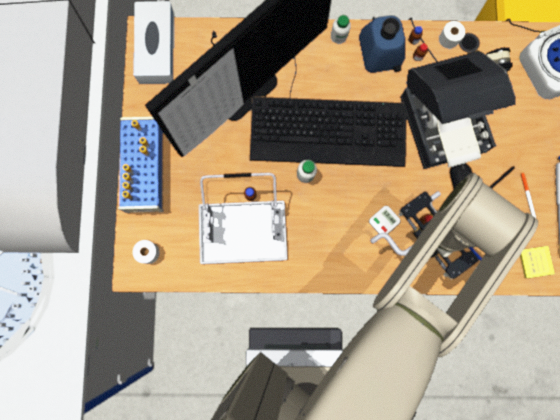

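The top view shows the bail folded back (238,175). The side view shows the tube held level by its bar, and the timer and bottles are in place. Next I'll carry the tube to just above the rack, level, with its bar towards the front.

```bash
python3 -m pendant '[{"delta_pos":[0.04,0.025,-0.01],"spin":0.06},{"delta_pos":[0.08,0.05,-0.01],"spin":0.12},{"delta_pos":[0.12,0.075,-0.01],"spin":0.18},{"delta_pos":[0.16,0.1,-0.01],"spin":0.24},{"delta_pos":[0.2,0.125,-0.01],"spin":0.3},{"delta_pos":[0.24,0.15,-0.01],"spin":0.37},{"delta_pos":[0.28,0.175,-0.01],"spin":0.44},{"delta_pos":[0.315,0.195,-0.01],"spin":0.51},{"delta_pos":[0.35,0.215,-0.01],"spin":0.576},{"delta_pos":[0.376,0.231,-0.01],"spin":0.576}]'
python3 - <<'E'
from go import *
togo([.3944,.171,.2],[.9987,.051])
E
```

```text
t: 11.35
tool_pos: [0.3892, 0.1773, 0.1915]
orientation: [-2.164, -2.274, 0.006]
force: [0.2, 0.6, -1.4]
opening: 0.0103
pos [0.3892 0.1773 0.1915] opening 0.0103 F [ 0.2173  0.567  -1.3964] t 11.35
 delta [-0.0066  0.0049 -0.0085] spin -0.0014 (q6 0.258)
```

```bash
python3 -m pendant '[{"delta_pos":[-0.0066,0.005,0.015],"spin":0},{"delta_pos":[-0.0066,0.005,0.03],"spin":0},{"delta_pos":[-0.0066,0.005,0.03],"spin":0},{"delta_pos":[-0.0066,0.005,0.03],"spin":0}]'
python3 - <<'E'
from go import *
togo([.3944,.171,.2],[.9987,.051])
for n in('top','side'):
    c=cam(n,n+'6')
    for l in('rinse_tube','tube_bar','cradle','bail_grip'):
        for m in robot.mark_of(n,l)[:1]: print(n,l,round(m['score'],2),w(c,m['location']))
    b=(180,290,180,320) if n=='top' else (120,270,190,370)
    cv2.imwrite('pics/%s6z.png'%n,cv2.resize(c['color'][b[0]:b[1],b[2]:b[3]],None,fx=4,fy=4,interpolation=cv2.INTER_CUBIC))
E
```

```text
t: 11.75
tool_pos: [0.3936, 0.1702, 0.1604]
orientation: [-2.164, -2.272, 0.009]
force: [0.3, 0.6, -1.3]
opening: 0.0104
pos [0.3936 0.1702 0.1604] opening 0.0104 F [ 0.2768  0.5813 -1.2891] t 11.75
 delta [ 0.0007  0.0006 -0.0396] spin -0.0025 (q6 0.240)
top bail_grip 0.85 [0.5854 0.1812 0.1634]
side rinse_tube 0.85 [0.4672 0.1739 0.1593]
side tube_bar 0.56 [0.3916 0.1753 0.1604]
side cradle 0.66 [0.4619 0.1735 0.097 ]
side bail_grip 0.47 [0.5858 0.1825 0.165 ]
```

View pics/top6z.png

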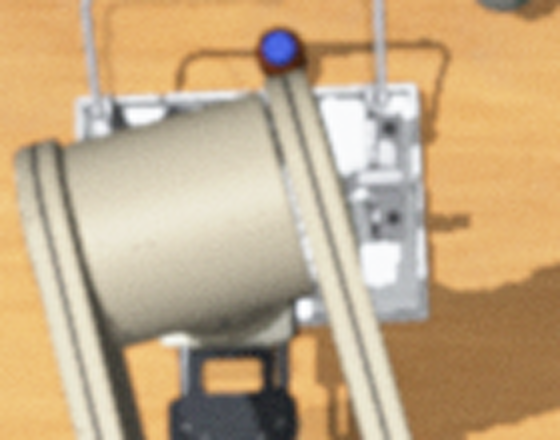

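View pics/side6z.png

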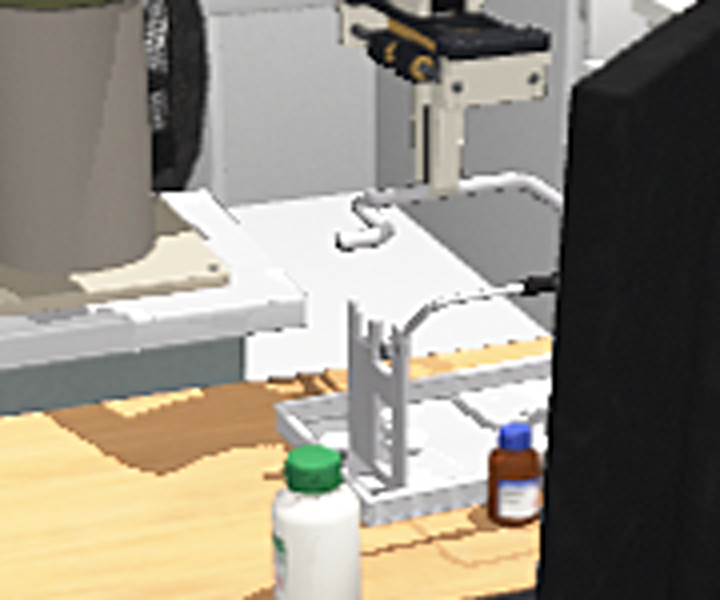

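The tube is level over the rack, with its right end at about (365,240) in the zoom and the notch plate below it. I'll overlay the model for both, so I can compare them within one image.

```bash
cat > ov.py <<'E'
from fit import *
def T3(o,yaw,pitch=0.):
    L=tubeline(); X=np.c_[L,np.zeros(len(L))]
    R=(Rn.from_euler('z',yaw)*Rn.from_euler('x',pitch)).as_matrix()
    return X@R.T+np.array(o)
def rackpts(cr,yaw,side=1):
    R=Rn.from_euler('z',yaw).as_matrix(); out=[]
    for x in(.081,.086):
        P=np.array([(-24,18),(-15,18),(-7.5,8),(-7.5,-6),(7.5,-6),(7.5,8),(15,18),(24,18)])/1000.
        out.append(np.c_[np.full(8,side*x),P]@R.T+cr)
    return out
E
python3 - <<'E'
from ov import *
c=cam('side'); s=robot.read_state(); p=s['tool_pos']; yaw=-1.52; print(p)
ty=np.array([-np.sin(yaw),np.cos(yaw),0]); tx=np.array([np.cos(yaw),np.sin(yaw),0])
o=p+.068*ty-.002*tx+[0,0,.001]; print(o)
cr=np.array([.4623,.1763,.098])
b=(110,250,250,370);f=6
im=cv2.resize(c['color'][b[0]:b[1],b[2]:b[3]],None,fx=f,fy=f,interpolation=cv2.INTER_CUBIC)
tr=lambda X:((proj(c,X)-[b[2],b[0]]+.5)*f-.5).astype(int)
cv2.polylines(im,[tr(T3(o,yaw))],False,(0,255,0),1)
for r in rackpts(cr,yaw): cv2.polylines(im,[tr(r)],False,(0,0,255),1)
cv2.imwrite('pics/ov1.png',im[:590])
print('px per 5mm: x,y,z',[proj(c,[o+d])[0]-proj(c,[o])[0] for d in np.eye(3)*.005])
E
```

```text
[0.39441465 0.1708864  0.16160001]
[0.46222539 0.17633648 0.16260001]
px per 5mm: x,y,z [array([0.76143078, 0.58376781]), array([ 1.74897597, -0.22093791]), array([ 0.03594347, -1.80933967])]
```

View pics/ov1.png

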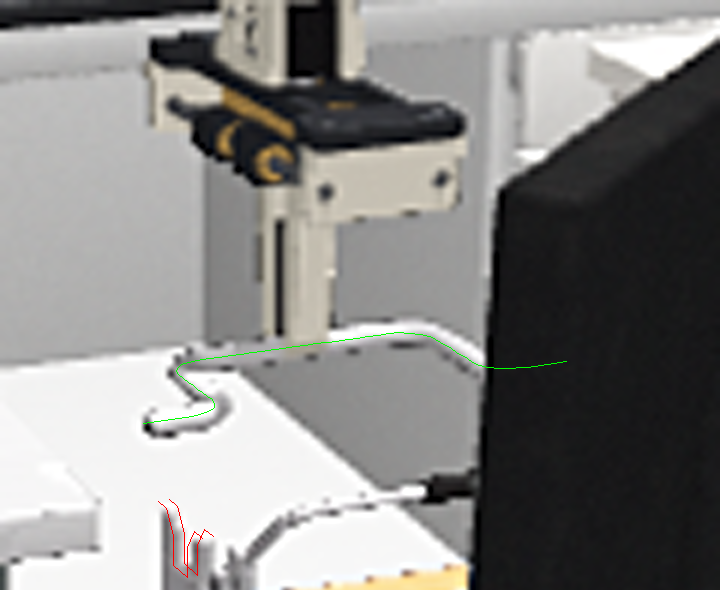

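```bash
python3 - <<'E'
from ov import *
c=cam('side'); s=robot.read_state(); p=s['tool_pos']; yaw=-1.52
ty=np.array([-np.sin(yaw),np.cos(yaw),0]); tx=np.array([np.cos(yaw),np.sin(yaw),0])
o=p+.068*ty-.002*tx+[0,0,.001]
cr=np.array([.4623,.1763,.098])
b=(170,250,255,325);f=10
im0=cv2.resize(c['color'][b[0]:b[1],b[2]:b[3]],None,fx=f,fy=f,interpolation=cv2.INTER_CUBIC)[:600]
im=im0.copy()
tr=lambda X:((proj(c,X)-[b[2],b[0]]+.5)*f-.5).astype(int)
cv2.polylines(im,[tr(T3(o,yaw))],False,(0,255,0),1)
for r in rackpts(cr,yaw): cv2.polylines(im,[tr(r)],False,(0,0,255),1)
cv2.imwrite('pics/ov2.png',cv2.resize(np.hstack([im0[:,:350],im[:,:350]]),None,fx=1,fy=1))
E
```

```text
(no output)
```

View pics/ov2.png

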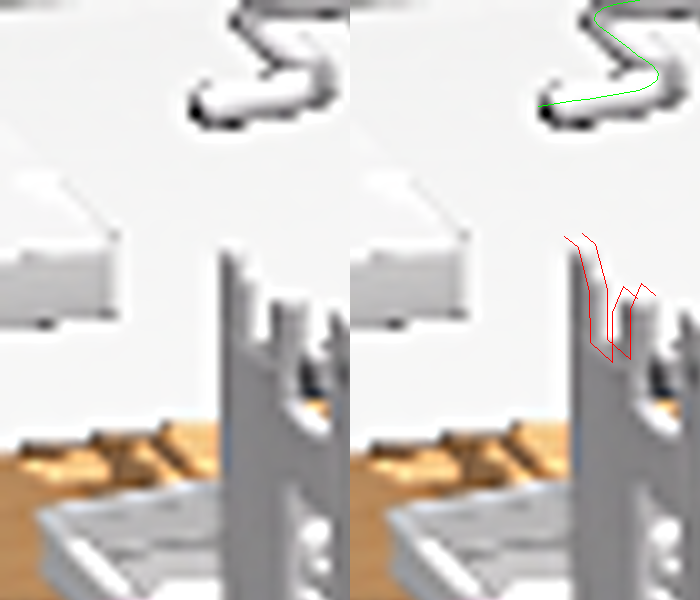

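The overlays agree to about 1 px (roughly 3 mm), which is well inside the notch funnel's ±9 mm. I'll lower into the notch mouths and look again.

```bash
python3 -m pendant '[{"delta_pos":[0,0,0.02],"spin":0},{"delta_pos":[0,0,0.035],"spin":0},{"delta_pos":[0,0,0.045],"spin":0},{"delta_pos":[0,0,0.045],"spin":0},{"delta_pos":[0,0,0.045],"spin":0}]'
cat > look.py <<'E'
from ov import *
import sys
c=cam('side',sys.argv[1]); b=(150,250,250,350);f=8
im=cv2.resize(c['color'][b[0]:b[1],b[2]:b[3]],None,fx=f,fy=f,interpolation=cv2.INTER_CUBIC)
cv2.imwrite('pics/%sz.png'%sys.argv[1],im[100:700])
s=robot.read_state(); print(s['tool_pos'],s['force'],s['t'],s['opening'])
E
python3 look.py s7
```

```text
t: 12.85
tool_pos: [0.3943, 0.1709, 0.1168]
orientation: [-2.164, -2.274, 0.006]
force: [1.1, -0.6, -0.4]
opening: 0.0102
[0.39465939 0.17101057 0.11731258] [ 0.16400508  0.02220104 -0.73901749] 12.9 0.01022894555714836
```

View pics/s7z.png

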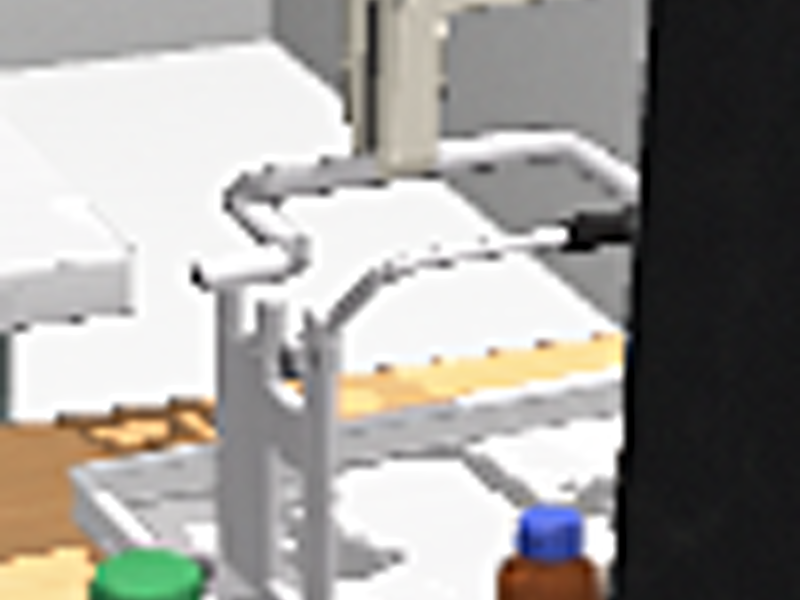

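```bash
python3 -m pendant '[{"delta_pos":[0,0,0.006],"spin":0},{"delta_pos":[0,0,0.012],"spin":0},{"delta_pos":[0,0,0.015],"spin":0},{"delta_pos":[0,0,0.015],"spin":0}]'
python3 look.py s8
```

```text
t: 13.3
tool_pos: [0.3941, 0.1708, 0.1015]
orientation: [-2.164, -2.274, 0.006]
force: [-0.5, 0.0, -1.0]
opening: 0.0101
[0.39429508 0.17088354 0.10191937] [ 0.64278124  0.507143   -0.42772452] 13.35 0.010030449352224188
```

View pics/s8z.png

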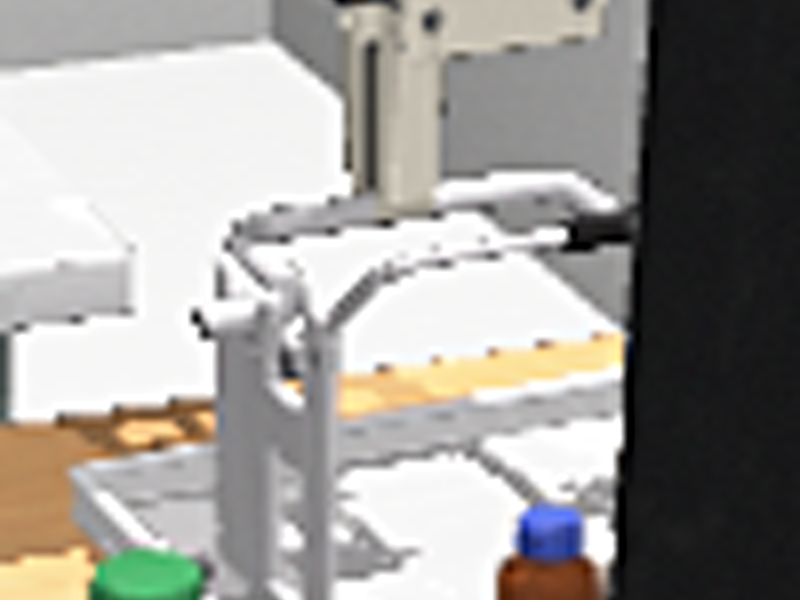

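The right-hand end now lies in its notch, passing between the teeth at about (235,305). I'll go the last few millimetres down while watching the force.

```bash
python3 -m pendant '[{"delta_pos":[0,0,0.003],"spin":0},{"delta_pos":[0,0,0.005],"spin":0},{"delta_pos":[0,0,0.005],"spin":0}]'
python3 - <<'E'
from go import *
togo([.4623,.1763,.097])
E
```

```text
t: 13.65
tool_pos: [0.3944, 0.1709, 0.0968]
orientation: [-2.164, -2.274, 0.005]
force: [-0.5, 1.0, -0.8]
opening: 0.0102
pos [0.3944 0.1709 0.0968] opening 0.0102 F [-0.4918  0.9591 -0.7571] t 13.65
 delta [ 0.002   0.0681 -0.0004]
```

```bash
python3 -m pendant '[{"delta_pos":[0,0,0.0015],"spin":0},{"delta_pos":[0,0,0.003],"spin":0},{"delta_pos":[0,0,0.003],"spin":0}]'
python3 look.py s9
```

```text
t: 13.95
tool_pos: [0.3943, 0.171, 0.0939]
orientation: [-2.164, -2.274, 0.005]
force: [-2.0, -0.1, 2.0]
opening: 0.0098
[0.39434408 0.17101256 0.09392019] [-1.73621575  0.24686073  2.40573456] 14.0 0.010373423606765665
```

View pics/s9z.png

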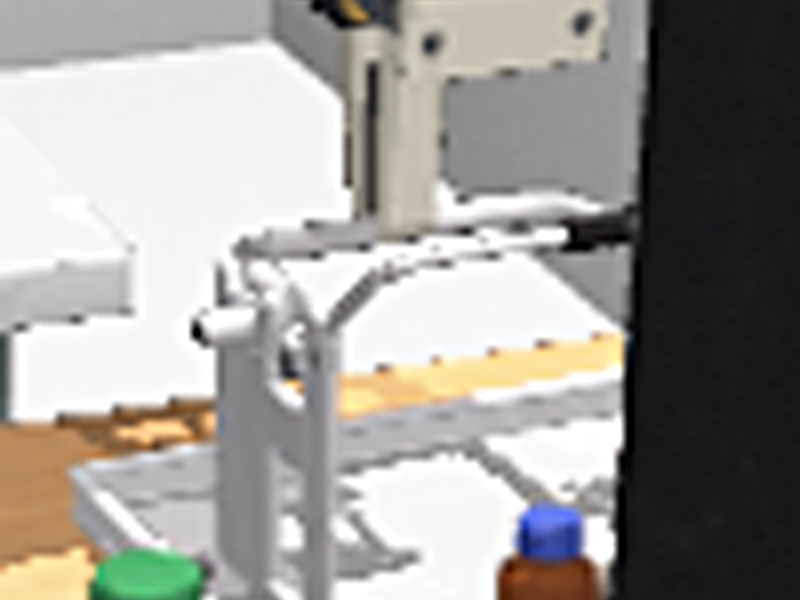

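There is about 3 N of contact, so the ends are on the notch bottoms. I'll ease the grip and guide the bar down along its arc about the ends.

```bash
python3 -m pendant '[{"delta_pos":[0,-0.0005,0],"spin":0},{"delta_pos":[0,0.0005,0.009],"spin":0},{"delta_pos":[0,0.0025,0.019],"spin":0},{"delta_pos":[0,0.006,0.0285],"spin":0},{"delta_pos":[0,0.011,0.0375],"spin":0},{"delta_pos":[0,0.011,0.0375],"spin":0}]' 1 10
python3 look.py s10
```

```text
t: 14.6
tool_pos: [0.4061, 0.1716, 0.0553]
orientation: [-2.165, -2.274, 0.004]
force: [3.6, 1.2, 1.6]
opening: 0.0116
[0.40584016 0.17152365 0.05574846] [3.32761234 0.65715354 2.1810321 ] 14.65 0.011667640602541579
```

View pics/s10z.png

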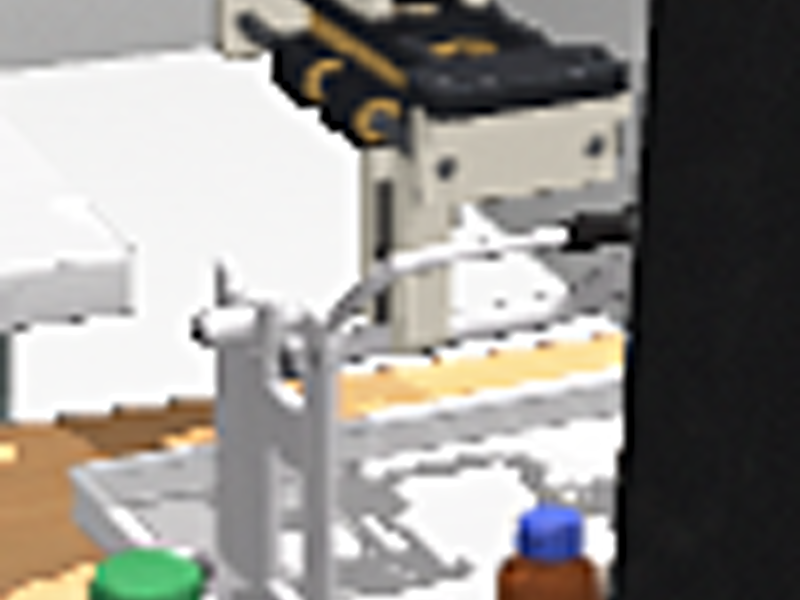

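```bash
python3 -m pendant '[{"delta_pos":[0,0.007,0.008],"spin":0},{"delta_pos":[0,0.0145,0.0149],"spin":0},{"delta_pos":[0,0.023,0.0205],"spin":0},{"delta_pos":[0,0.032,0.025],"spin":0},{"delta_pos":[0,0.0415,0.028],"spin":0},{"delta_pos":[0,0.048,0.029],"spin":0},{"delta_pos":[0,0.048,0.029],"spin":0}]' 1 10
python3 look.py s11
```

```text
t: 15.35
tool_pos: [0.4536, 0.1737, 0.0259]
orientation: [-2.164, -2.273, 0.007]
force: [-0.6, 0.3, -1.4]
opening: 0.0114
[0.45340293 0.17372139 0.02610237] [-0.96884858 -1.0982748  -2.0893488 ] 15.4 0.011527621560333346
```

View pics/s11z.png

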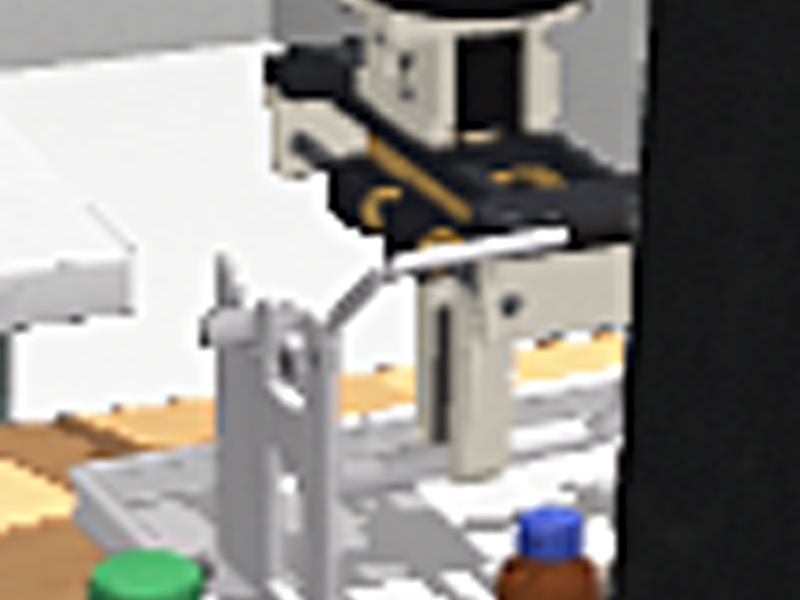

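The tube hangs nearly vertical, with its right end still in the notch at (230,325) and the bar low between the plates. I'll open, rise straight out, and check.

```bash
python3 -m pendant '[{"delta_pos":[0,0,0],"spin":0},{"delta_pos":[0,0,0],"spin":0},{"delta_pos":[0,0,0],"spin":0},{"delta_pos":[0,0.001,-0.03],"spin":0},{"delta_pos":[0,0.001,-0.07],"spin":0},{"delta_pos":[0,0,-0.12],"spin":0},{"delta_pos":[0,0,-0.17],"spin":0},{"delta_pos":[0,0,-0.22],"spin":0},{"delta_pos":[0,0,-0.22],"spin":0}]' 0 10
python3 - <<'E'
from go import *
togo([.5880,.1800,.145],[.9987,.051])
for n in('top','side'):
    c=cam(n,n+'12')
    for l in('rinse_tube','tube_bar','cradle','bail_grip'):
        for m in robot.mark_of(n,l)[:1]: print(n,l,round(m['score'],2),w(c,m['location']))
    b=(160,280,180,320) if n=='top' else (150,250,250,350); f=5 if n=='top' else 8
    cv2.imwrite('pics/%s12z.png'%n,cv2.resize(c['color'][b[0]:b[1],b[2]:b[3]],None,fx=f,fy=f,interpolation=cv2.INTER_CUBIC)[:600])
E
```

```text
t: 16.3
tool_pos: [0.4583, 0.175, 0.2553]
orientation: [2.163, 2.272, 0.013]
force: [1.2, 0.3, -1.2]
opening: 0.0467
pos [0.4583 0.175  0.2553] opening 0.0467 F [ 1.1777  0.2841 -1.1647] t 16.30
 delta [-0.0017  0.1288  0.1114] spin -0.0016 (q6 0.211)
top tube_bar 0.63 [0.5164 0.1751 0.1099]
top cradle 0.58 [0.4634 0.1788 0.0929]
side tube_bar 0.73 [0.4626 0.1779 0.0275]
side cradle 0.63 [0.5692 0.1571 0.0013]
side bail_grip 0.5 [0.5873 0.1814 0.1628]
```

View pics/top12z.png

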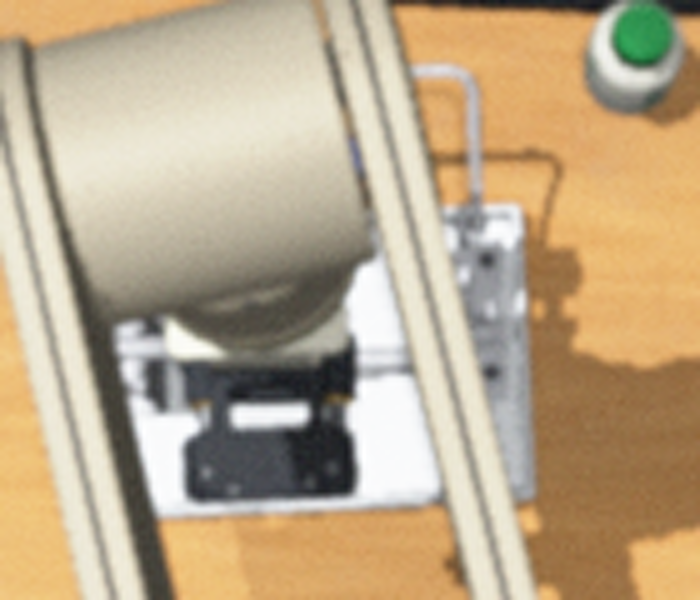

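View pics/side12z.png

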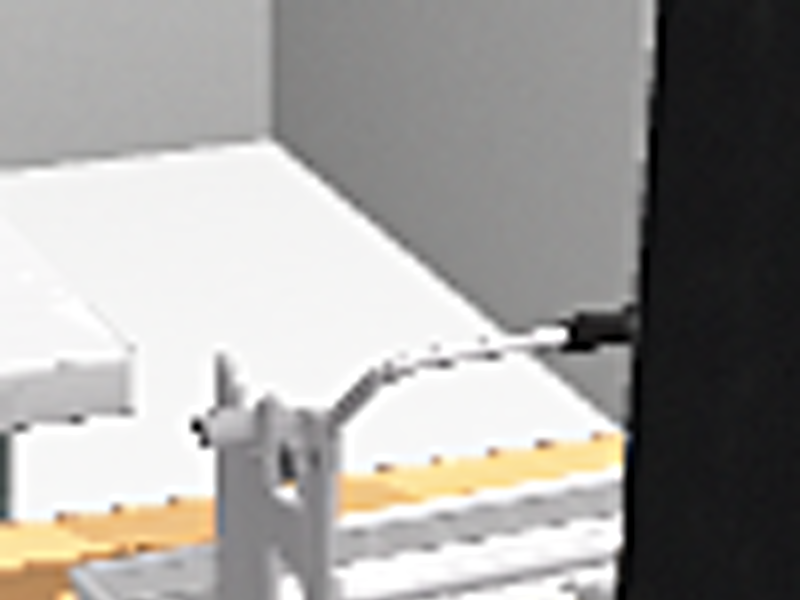

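The side view shows the right end seated at (215,425) and the bar mark at z≈0.028 (0.030 expected). The left end is hidden, so I'll swing the arm aside for a clear top view before closing the bail.

```bash
python3 -m pendant '[{"delta_pos":[-0.045,0,0],"spin":0},{"delta_pos":[-0.09,0,0],"spin":0},{"delta_pos":[-0.135,0,0],"spin":0},{"delta_pos":[-0.18,0,0],"spin":0},{"delta_pos":[-0.225,0,0],"spin":0},{"delta_pos":[-0.26,0,0],"spin":0}]' 0 10
python3 - <<'E'
from ov import *
np.set_printoptions(precision=4,suppress=True)
c=cam('top','top13')
for l in('rinse_tube','tube_bar','cradle','bail_grip','bail_hinge'):
    for m in robot.mark_of('top',l)[:1]: print(l,round(m['score'],2),w(c,m['location']))
b=(165,270,190,300);f=7
im=cv2.resize(c['color'][b[0]:b[1],b[2]:b[3]],None,fx=f,fy=f,interpolation=cv2.INTER_CUBIC)
cv2.imwrite('pics/top13z.png',im[100:700]); print(robot.read_state()['tool_pos'])
E
```

```text
t: 17.4
tool_pos: [0.4664, -0.0883, 0.245]
orientation: [-2.165, -2.272, 0.01]
force: [0.3, 0.7, 0.2]
opening: 0.046
rinse_tube 0.94 [0.4629 0.1765 0.0962]
tube_bar 0.69 [0.4606 0.1781 0.0298]
cradle 0.66 [0.4628 0.1807 0.0972]
bail_grip 0.54 [0.5846 0.1807 0.1592]
bail_hinge 0.96 [0.5164 0.1778 0.1091]
[ 0.4667 -0.085   0.245 ]
```

View pics/top13z.png

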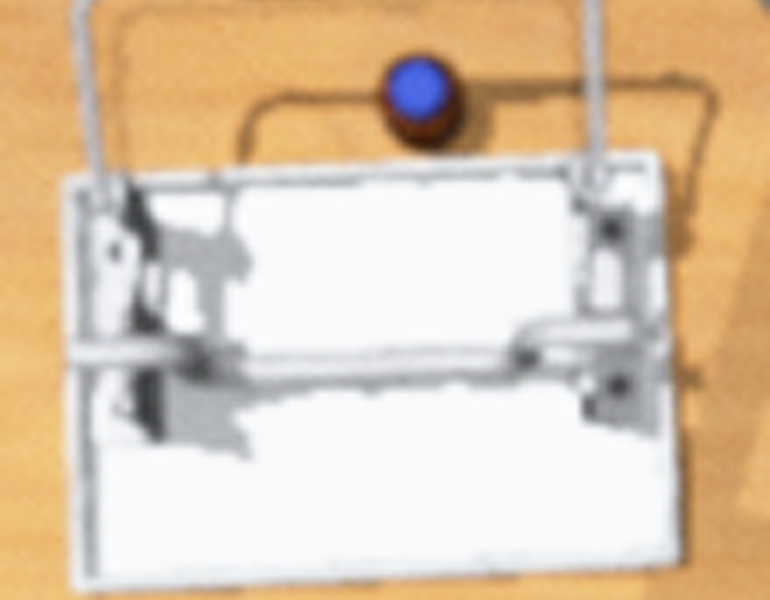

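```bash
python3 - <<'E'
from ov import *
np.set_printoptions(precision=4,suppress=True)
c=cam('top'); im=c['color']
px=np.array([(70,352),(637,328)]);px=(px+[0,100]+.5)/7-.5+[190,165]
e=ray(c,px,.1); print(px,e,e.mean(0),np.linalg.norm(e[1]-e[0]))
pw=np.array([(104,185),(590,175)]);pw=(pw+[0,100]+.5)/7-.5+[190,165]
e=ray(c,pw,.112); print('wires',e,e.mean(0),np.linalg.norm(e[1]-e[0]))
b=(215,245,190,300); cv2.imwrite('pics/e.png',cv2.resize(im[b[0]:b[1],b[2]:b[3]],None,fx=7,fy=14,interpolation=cv2.INTER_NEAREST))
cr=np.array([.4628,.1765,.098]);yaw=-1.52
R=Rn.from_euler('z',yaw).as_matrix()
print('pred ends',proj(c,[cr+R@[-.103,0,0],cr+R@[.103,0,0]]), 'pred wires',proj(c,[cr+R@[-.089,.056,.011],cr+R@[.089,.056,.011]]),pw)
E
```

```text
[[199.5714 229.1429]
 [280.5714 225.7143]] [[0.4573 0.2792 0.1   ]
 [0.4684 0.0715 0.1   ]] [0.4629 0.1754 0.1   ] 0.2079107780510777
wires [[0.5175 0.2671 0.112 ]
 [0.5232 0.0894 0.112 ]] [0.5203 0.1783 0.112 ] 0.17773543321888768
pred ends [[199.5981 229.1352]
 [279.7462 225.963 ]] pred wires [[204.0892 206.7221]
 [273.4561 204.0255]] [[204.4286 205.2857]
 [273.8571 203.8571]]
```

View pics/e.png

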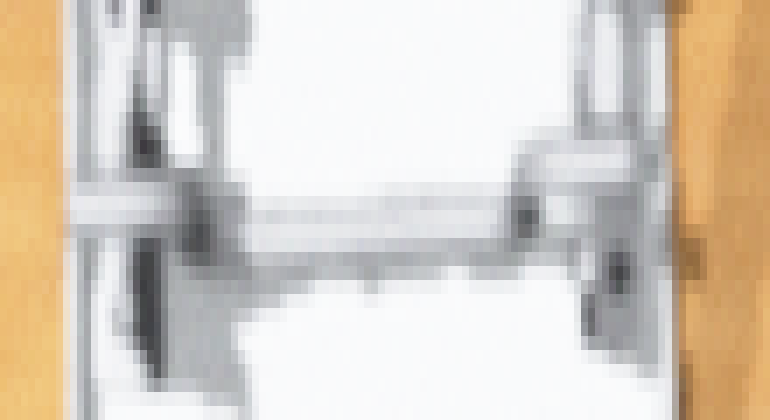

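The top view shows both ends in their notches, with the bar directly below. The tube is centred on the rack to about 1 mm: ends' midpoint y = 0.1754, bail wires' midpoint y = 0.1755. Now I'll close the bail, starting by going above the sleeve.

```bash
python3 - <<'E'
from go import *
togo([.588,.179,.147],[.9987,.051])
E
python3 -m pendant '[{"delta_pos":[0.045,0.015,0],"spin":0},{"delta_pos":[0.09,0.03,0],"spin":0},{"delta_pos":[0.135,0.045,0],"spin":0},{"delta_pos":[0.18,0.06,0],"spin":0},{"delta_pos":[0.22,0.08,0],"spin":0},{"delta_pos":[0.255,0.1,0],"spin":0},{"delta_pos":[0.271,0.108,0],"spin":0},{"delta_pos":[0.271,0.108,0],"spin":0}]' 0 10
python3 - <<'E'
from go import *
togo([.588,.179,.147],[.9987,.051])
E
```

```text
pos [ 0.4668 -0.0848  0.2452] opening 0.0466 F [ 0.1205  0.8463 -0.5747] t 17.75
 delta [0.2574 0.1351 0.097 ] spin -0.0005 (q6 -0.336)
t: 18.55
tool_pos: [0.5604, 0.1952, 0.2435]
orientation: [-2.155, -2.279, 0.009]
force: [0.2, -0.3, -0.3]
opening: 0.0465
pos [0.5604 0.1952 0.2435] opening 0.0465 F [ 0.1674 -0.2745 -0.3041] t 18.55
 delta [-0.0177  0.0274  0.0963] spin 0.0046 (q6 0.192)
```

```bash
python3 -m pendant '[{"delta_pos":[-0.0177,0.0275,0],"spin":0.005},{"delta_pos":[-0.0177,0.0275,0.02],"spin":0.005},{"delta_pos":[-0.0177,0.0275,0.03],"spin":0.005},{"delta_pos":[-0.0177,0.0275,0.03],"spin":0.005}]' 0 10
python3 - <<'E'
from go import *
togo([.588,.179,.147],[.9987,.051])
E
python3 look.py s14
```

```text
t: 18.95
tool_pos: [0.5867, 0.1787, 0.211]
orientation: [-2.159, -2.272, 0.015]
force: [0.8, 0.5, 0.7]
opening: 0.0464
pos [0.5867 0.1787 0.211 ] opening 0.0464 F [0.7913 0.4797 0.7075] t 18.95
 delta [0.0003 0.0021 0.064 ] spin -0.0001 (q6 0.161)
[0.58731455 0.17889611 0.2123941 ] [-0.03440243 -0.33704371  1.08631556] 19.0 0.04661687170384898
```

View pics/s14.png

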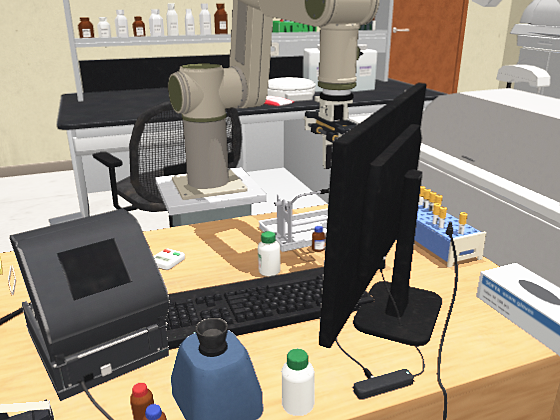

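The gripper is above the sleeve, with the tool at (0.587, 0.179, 0.212) and the sleeve at z≈0.164. I'll descend and grip.

```bash
python3 -m pendant '[{"delta_pos":[0,0.001,0.03],"spin":0},{"delta_pos":[0,0.001,0.055],"spin":0},{"delta_pos":[0,0.001,0.066],"spin":0},{"delta_pos":[0,0.001,0.066],"spin":0}]' 0 10
python3 -m pendant '[{"delta_pos":[0,0,0],"spin":0},{"delta_pos":[0,0,0],"spin":0},{"delta_pos":[0,0,0],"spin":0},{"delta_pos":[0,0,0],"spin":0}]' 1 10
python3 - <<'E'
from go import *
togo([.4310,.1747,.09],[.9987,.051])
E
```

```text
t: 19.4
tool_pos: [0.5864, 0.1787, 0.1452]
orientation: [-2.158, -2.272, 0.016]
force: [-0.6, 0.2, -0.3]
opening: 0.0464
t: 19.8
tool_pos: [0.587, 0.1788, 0.1463]
orientation: [-2.159, -2.272, 0.014]
force: [-0.5, 0.5, -0.4]
opening: 0.0188
pos [0.587  0.1788 0.1463] opening 0.0188 F [-0.4988  0.4607 -0.4039] t 19.80
 delta [ 0.0039 -0.1554  0.0581] spin 0.0001 (q6 0.160)
```

```bash
python3 -m pendant '[{"delta_pos":[0,0,0],"spin":0},{"delta_pos":[0,-0.0157,-0.0147],"spin":0},{"delta_pos":[0,-0.0309,-0.0236],"spin":0},{"delta_pos":[0,-0.0475,-0.0293],"spin":0},{"delta_pos":[0,-0.0649,-0.0316],"spin":0},{"delta_pos":[0,-0.0825,-0.0303],"spin":0},{"delta_pos":[0,-0.0994,-0.0256],"spin":0},{"delta_pos":[0,-0.115,-0.0176],"spin":0},{"delta_pos":[0,-0.1288,-0.0067],"spin":0},{"delta_pos":[0,-0.1401,0.0067],"spin":0}]' 1 10
python3 - <<'E'
from go import *
togo([.4310,.1747,.09],[.9987,.051])
E
python3 look.py s15
```

```text
t: 20.8
tool_pos: [0.4471, 0.1718, 0.1421]
orientation: [-2.16, -2.273, 0.011]
force: [1.4, 0.5, -0.6]
opening: 0.0108
pos [0.4471 0.1718 0.1421] opening 0.0108 F [ 1.4353  0.4833 -0.5529] t 20.80
 delta [ 0.0037 -0.0155  0.0523] spin 0.0003 (q6 0.207)
[0.44471841 0.17161017 0.13909782] [ 0.98313338  2.44105173 -3.04152597] 20.85 0.01031796366772041
```

View pics/s15z.png

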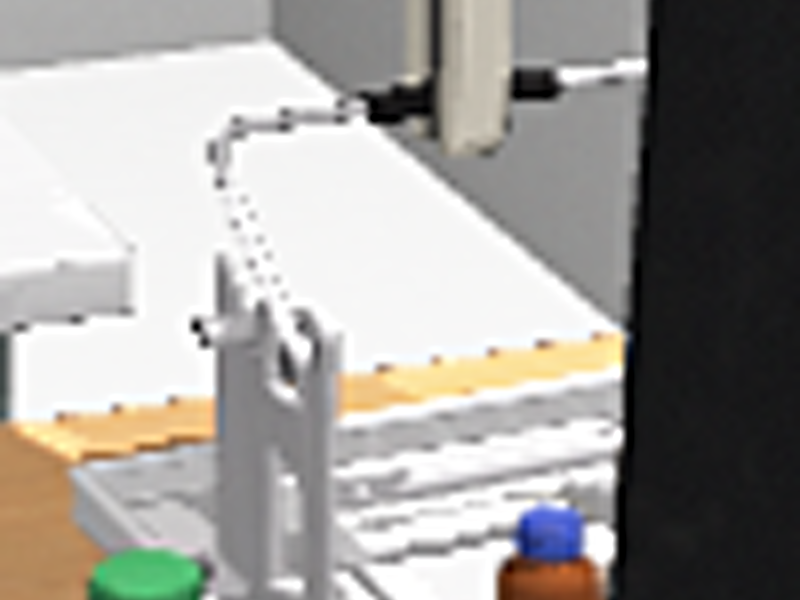

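The bail is swinging over, with its bar at (450,95), and the tube's right end is still seated at (215,325). I'll fold it the rest of the way down.

```bash
python3 -m pendant '[{"delta_pos":[0,-0.004,0.007],"spin":0},{"delta_pos":[0,-0.0065,0.0142],"spin":0},{"delta_pos":[0,-0.0095,0.023],"spin":0},{"delta_pos":[0,-0.0116,0.031],"spin":0},{"delta_pos":[0,-0.013,0.04],"spin":0},{"delta_pos":[0,-0.0135,0.048],"spin":0},{"delta_pos":[0,-0.0135,0.050],"spin":0},{"delta_pos":[0,-0.0135,0.050],"spin":0}]' 1 10
python3 - <<'E'
from go import *
togo([.4310,.1747,.09],[.9987,.051])
E
python3 look.py s16
```

```text
t: 21.65
tool_pos: [0.4307, 0.1709, 0.089]
orientation: [-2.158, -2.272, 0.016]
force: [-1.5, 1.7, -1.3]
opening: 0.011
pos [0.4307 0.1709 0.089 ] opening 0.0110 F [-1.4867  1.6936 -1.3198] t 21.65
 delta [ 0.0038  0.0005 -0.001 ] spin 0.0004 (q6 0.213)
[0.43064421 0.17084139 0.08906887] [-0.48891019  1.82293329 -0.46996562] 21.7 0.01066470620226631
```

View pics/s16z.png

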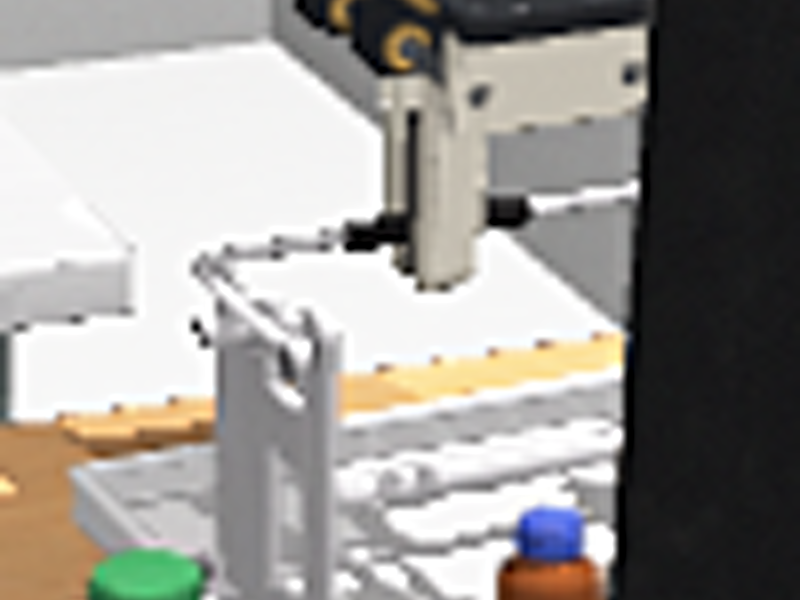

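I can't feel the end stop yet, so I'll press on gently until the force rises.

```bash
python3 -m pendant '[{"delta_pos":[0,0,0.002],"spin":0},{"delta_pos":[0,0,0.004],"spin":0},{"delta_pos":[0,0,0.004],"spin":0}]' 1 15
python3 -m pendant '[{"delta_pos":[0,0,0.002],"spin":0},{"delta_pos":[0,0,0.004],"spin":0},{"delta_pos":[0,0,0.004],"spin":0}]' 1 15
python3 - <<'E'
from go import *
togo([.4310,.1747,.09],[.9987,.051])
for n in('top','side'):
    c=cam(n,n+'17')
    for l in('bail_grip','rinse_tube'):
        for m in robot.mark_of(n,l)[:1]: print(n,l,round(m['score'],2),w(c,m['location']))
E
```

```text
t: 22.0
tool_pos: [0.4308, 0.171, 0.087]
orientation: [-2.157, -2.272, 0.016]
force: [-11.3, -1.3, 17.9]
opening: 0.0103
t: 22.3
tool_pos: [0.4307, 0.1712, 0.0851]
orientation: [-2.157, -2.272, 0.016]
force: [-13.5, -0.8, 21.0]
opening: 0.0105
pos [0.4307 0.1712 0.0851] opening 0.0105 F [-13.4833  -0.8366  21.0007] t 22.30
 delta [ 0.0035  0.0004 -0.005 ] spin 0.0008 (q6 0.213)
side bail_grip 0.61 [0.431  0.1741 0.1094]
```

There is a firm stop (21 N), and the sleeve mark reads z = 0.109, which is the fully-down height. I'll open, rise, and move aside to check.

```bash
python3 -m pendant '[{"delta_pos":[0,0,0],"spin":0},{"delta_pos":[0,0,0],"spin":0},{"delta_pos":[0,0,0],"spin":0},{"delta_pos":[0,0,-0.02],"spin":0},{"delta_pos":[0,0,-0.06],"spin":0},{"delta_pos":[0,0,-0.11],"spin":0},{"delta_pos":[0,0,-0.16],"spin":0},{"delta_pos":[0,0,-0.18],"spin":0}]' 0 10
python3 -m pendant '[{"delta_pos":[-0.045,0,0],"spin":0},{"delta_pos":[-0.09,0,0],"spin":0},{"delta_pos":[-0.135,0,0],"spin":0},{"delta_pos":[-0.18,0,0],"spin":0},{"delta_pos":[-0.225,0,0],"spin":0},{"delta_pos":[-0.27,0,0],"spin":0},{"delta_pos":[-0.27,0,0],"spin":0}]'
python3 - <<'E'
from ov import *
np.set_printoptions(precision=4,suppress=True)
for n in('top','side'):
    c=cam(n,n+'18')
    for l in('bail_grip','rinse_tube','tube_bar','bail_hinge','amber_bottle','white_bottle','timer','paper_roll'):
        for m in robot.mark_of(n,l)[:2]: print(n,l,round(m['score'],2),w(c,m['location']))
    b=(165,270,190,300) if n=='top' else (150,250,250,350); f=7
    cv2.imwrite('pics/%s18z.png'%n,cv2.resize(c['color'][b[0]:b[1],b[2]:b[3]],None,fx=f,fy=f,interpolation=cv2.INTER_CUBIC)[100:700])
print(robot.read_state()['tool_pos'],robot.read_state()['t'])
E
```

```text
t: 23.4
tool_pos: [0.4351, 0.1718, 0.2706]
orientation: [-2.16, -2.275, 0.006]
force: [0.8, -0.5, -0.4]
opening: 0.0463
t: 24.1
tool_pos: [0.4487, -0.1026, 0.2699]
orientation: [-2.167, -2.269, 0.009]
force: [-0.7, -0.2, -0.8]
opening: 0.0461
top bail_grip 0.57 [0.43   0.173  0.1085]
top rinse_tube 0.76 [0.4637 0.1776 0.0998]
top rinse_tube 0.55 [0.5695 0.1562 0.0004]
top bail_hinge 0.68 [0.5184 0.179  0.1116]
top amber_bottle 0.73 [0.4558 0.178  0.0288]
top amber_bottle 0.72 [ 0.5712  0.1572 -0.0006]
top white_bottle 0.62 [ 0.6275  0.0038 -0.0054]
top paper_roll 0.97 [ 0.4022  0.4266 -0.0006]
side bail_grip 0.71 [0.431  0.1763 0.1108]
side tube_bar 0.44 [0.4628 0.1769 0.0293]
side bail_hinge 0.61 [0.52   0.1807 0.1107]
side bail_hinge 0.57 [ 0.503  -0.2119  0.001 ]
side amber_bottle 0.69 [0.5706 0.1556 0.0005]
side amber_bottle 0.18 [ 0.5003 -0.214   0.0019]
side white_bottle 0.65 [ 0.6298  0.0047 -0.0002]
side timer 0.88 [ 0.5024 -0.2155  0.0001]
side timer 0.59 [0.4616 0.1783 0.0266]
[ 0.4491 -0.0978  0.2704] 25.0
```

View pics/top18z.png

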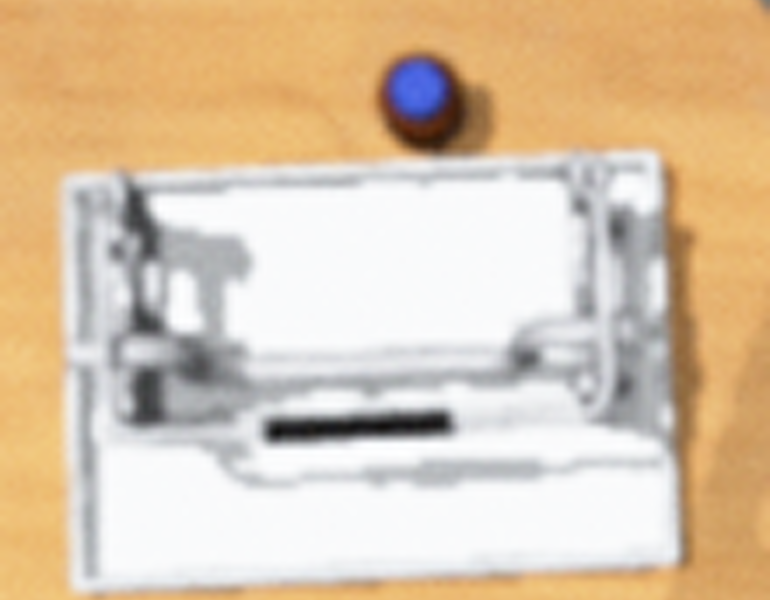

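View pics/side18z.png

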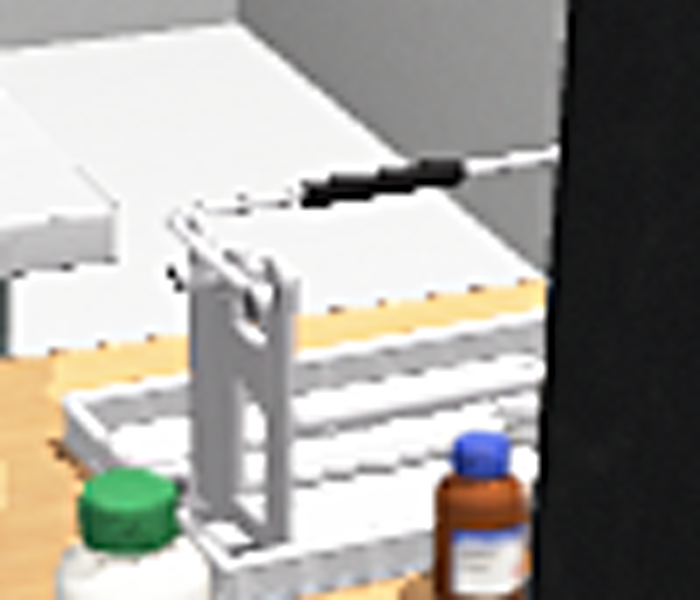

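View pics/top18.png

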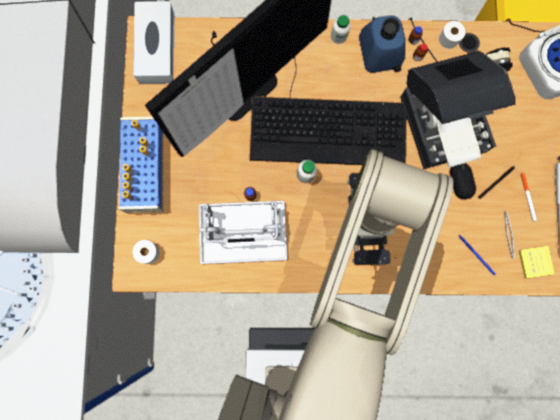

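The bail is down, with both side wires crossing over the seated tube ends (left at about (110,352), right at about (600,335)). Its bar marks agree with angle 0. The arm hides the red-capped bottle, so I'll move off to check it before handing in.

```bash
python3 -m pendant '[{"delta_pos":[0.04,-0.02,-0.03],"spin":0},{"delta_pos":[0.08,-0.03,-0.06],"spin":0},{"delta_pos":[0.11,-0.04,-0.08],"spin":0},{"delta_pos":[0.11,-0.04,-0.08],"spin":0},{"delta_pos":[0.11,-0.04,-0.08],"spin":0}]'
python3 - <<'E'
from ov import *
np.set_printoptions(precision=4,suppress=True)
c=cam('top','top19')
for l in('amber_bottle','timer'):
    for m in robot.mark_of('top',l)[:3]: print(l,round(m['score'],2),w(c,m['location']))
c0=cv2.imread('pics/top0.png')
a=np.hstack([c0[180:280,340:450],c['color'][180:280,340:450]]); cv2.imwrite('pics/cmp.png',cv2.resize(a,None,fx=3.6,fy=3.6,interpolation=cv2.INTER_CUBIC))
E
```

```text
t: 25.5
tool_pos: [0.4043, 0.0103, 0.3514]
orientation: [-2.159, -2.278, 0.005]
force: [-0.1, -0.6, -0.5]
opening: 0.0463
amber_bottle 0.6 [ 0.5715  0.1555 -0.0011]
amber_bottle 0.43 [ 0.4989 -0.3298  0.0004]
timer 0.5 [ 0.4986 -0.2114 -0.0003]
```

View pics/cmp.png

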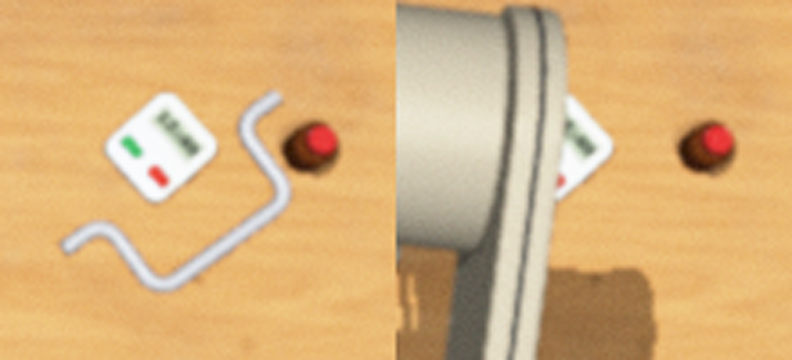

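The red-capped bottle and the timer are exactly where they started, and the robot is clear of everything. I'm handing the job in.

```bash
python3 - <<'E'
from plant import robot
print(robot.close_job()); 
E
```

```text
the job is handed in; nothing more can be done
None
```

The rinse tube now hangs in the rack with its bend down, and the bail is folded fully down over both ends. The job was handed in at about 25.6 s.

**What I did:** I folded the bail back to about 2.45 rad by its rubber sleeve and picked the tube up level by its cross bar. I set both ends in the notches with the bar towards the front, then guided the bar down along its arc until the tube hung. Last, I swung the bail back over and pressed it to its stop, reaching about 25 N at the wrist.

**Last checks:**
- **Tube ends:** The top view showed both ends in their notches. Midway between them was within about 1 mm of midway between the bail wires.
- **Bend:** The bar was measured at z ≈ 0.029 m against the expected 0.030 m.
- **Bail:** Both side wires cross over the tube ends. The sleeve is at about (0.430, 0.175, 0.109) m, which matches angle 0.
- **Bystanders:** The red-capped bottle and the timer look unmoved in a before-and-after picture. The other two bottles' marks agree to within 3 mm. The paper roll's mark differs by about 7 mm, which I put down to network error because the arm never went near it.
- **Disagreements:** A few network reports were plainly wrong, such as the tube or a bottle being named in the wrong place. I rejected them against the pictures.
- **Not seen from the side:** The left tube end was hidden behind the monitor in the side view, so I checked it only from the top camera.

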